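# Slide a lamp bat under the leaf spring

### The arm

A 6-joint arm with a two-finger parallel gripper is mounted at the origin on the work surface. World frame = base frame: x ahead of the robot, y to its left, z up, the work surface at z = 0. Lengths are in m, angles in degrees, forces in N, time in s.
With the tool pointing down it reaches from about 0.375 to 0.9 m from the base axis. Payload 3.1 kg.
Tool frame: the origin (TCP) lies midway between the tips of the shut fingers; the grasp point (between the pads) lies 19 mm behind it; z points along the fingers, y is the line along which they close (so a half turn about z gives the same grasp; the last joint's range is limited). The gripper opens to 87 mm and grips with 3 to 60 N. Pads are 19 mm wide; open, the fingers measure 117 mm over their backs; the gripper's body (75 mm by 190 mm) begins 51 mm behind the grasp point.
Start: joints at [59.502, 30.224, 82.088, -0, 67.689, -10.227], TCP at [0.216, 0.586, 0.223] pointing down, gripper open.
Joint ranges: [-176.69, 176.69], [-43.24, 126.21], [12.49, 139.97], [-82, 262], [0, 151.66], [-163.58, 163.58]. Speed limits (degrees/s): [159.86, 159.86, 180, 180, 180, 180].

### API

Orientations are given as a 3x3 rotation matrix whose columns are the frame's x, y, z axes.
In Python, from rig import read_state, capture, camera_info, hand_in gives the robot as it stands.
- The arm moves only by the tool drive_tool, never from a script. Its argument "motion" is a list of rows, each a list of 2 entries, a list of its own where there are three numbers: the shift along the tool's x, y, z in mm, then the turn, a rotation vector about the tool's x, y, z in rad. A call has 1 to 5 rows; each row shifts and turns the commanded pose from where the row before left it, along the tool's axes as they then stand; what a row does not reach is not made up. A row lasts 1/10 s, in which the tool goes at most 50 mm and 8.59 degrees, less where a joint would pass 70% of its speed; a pose out of reach is approached as far as the arm can. A call is refused whole if a number of a shift passes 50 or a number of a turn 0.15, either way. A call with a gripper value outside its range is refused whole. "gripper" is the opening, from 0 (shut) to 1 (fully open), set as the call begins (left out, the last holds). The fingers move at their own pace and stop on an object; the grip force is fixed at half the most. Time passes only in rows, so rows that do not move let the fingers close. It gives the time, the measured TCP pose, the force, the opening and the grip force at its end, in the units of the state.
- read_state(): the state, without advancing time (a new reading comes with each control period).
- capture(name): name is "side" or "top"; returns the picture (420x560x3 uint8, red, green, blue); there is no depth.
- camera_info(name): a dict with "fovy" (degrees; the focal length in pixels is half the picture's height over the tangent of half this angle, whatever the lens; pixels are square), "cx", "cy" (the principal point, pixels), "k1" (the pictures are not rectified: a ray, as slopes to the right and down, at radius r is drawn at 1 + k1 r^2 times it, then the intrinsics apply), "xyz" and "orientation" of the camera in the world. Camera axes: x right, y down, z forward; pixel columns grow to the right and rows downward; lengths in m; the calibration is good to about 2 mm. A picture is of the moment at which its call begins. camera_info takes no time and is no camera call.
- hand_in(): hands the job in; it is judged then, once.
The state is a dict: "time_s": time; "joint_positions": joint angles; "qvel": joint speeds; "tau": joint torques, N m; "position": TCP position; "tcp_rot": TCP orientation; "force": force on the tool from outside, world axes, zero at the start; "moment": the same for the moment, N m; "opening": opening from 0.0 (shut) to 1.0 (fully open); "grasp_force": force on a finger pad.
Only numpy, scipy, OpenCV 4.12 (cv2) and the standard library are available. Lean on these libraries where they do the work, as an engineer would, in place of code of your own. Each camera call takes 0.05 s, during which the arm holds its last target. There are 200 camera calls.

### The job

With the fingertips, press the plywood bat down on its sprung bed at the yellow pad and, keeping it pressed, push it along so that its front passes under the green bar and the brass leaf spring, fully home against the red end stop. Do not lift or tip the bat, keep the clay lamp standing in its place on it and leave the other things alone, then let go and draw clear.

Things in the scene. Friction and masses are not known exactly. Their poses are not given: they have to be found in the camera images.
- holder: fixed green bench fixture, 170 (x) x 370 (y) mm; origin at the centre of its underside on the table, z up; the bat slides along its +y axis. Two dark side rails along y, inner faces at x = -62 and +62, tops 50 mm high.
- bar (a point): middle of the lower edge, on the entry (-y) side, of the fixed green cross bar: 95 mm along the holder's y, 38 mm above the table. The bar spans the holder, is 16 mm thick along y and its top is 60 mm high.
- stop (a point): middle of the top edge, entry side, of the fixed red end stop: 160 mm along the holder's y, 58 mm high; its upright face is where the bat's front edge ends
- bed (a joint): spring-loaded aluminium bed under the bat, 116 x 328 mm, stays level. Value in m: 0 = up (bed top 32 mm high), grows as pressed down, 0.014 at its lowest. With bat and lamp on it, it starts to sink at about 3 to 5 N, then 0.6 N more per mm. When up, the bat's front (top 44 mm high) runs into the bar; to slide under it needs more than 0.006, best about 0.010.
- leaf (a joint): brass leaf spring, 80 mm wide, 44 mm long, hanging from the bar's +y side and sloping down towards +y; a bat coming under the bar lifts it and is pressed by it with about 2 to 5 N. Value in rad: 0 = hanging at rest, about 0.1 to 0.25 when lifted by a bat
- bat: loose plywood board, 120 (x) x 225 (y) x 12 (z) mm, about 0.3 kg, on the bed between the rails; origin at the centre of its underside, +y to its front, along the holder's +y. A plaster block, 104 x 87 mm, 14 mm high, stands on it from y = -50 to +37 and carries the lamp. Fully home (front edge at the end stop) its origin is 47.5 mm along the holder's y.
- pad (a point): centre of the yellow finger pad on the bat's top face, 82 mm behind the bat's origin; free area 62 mm along y by 110 mm along x. The back face of the plaster block rises 14 mm above it, 32 mm ahead (+y) of this point: fingertips pressing on the pad can push forward against that face.
- nose (a point): middle of the bat's top front edge
- lamp_place (a point): top centre of the plaster block, where the lamp stands
- lamp: small terracotta oil lamp (open bowl), 76 mm across, 30 mm high, 80 g, standing loose on the plaster block; origin at the centre of its underside
- dry_lamp: bystander: another terracotta bowl lamp, 72 mm across, 30 mm high, on the table; origin at its underside
- slip_jar: bystander: jar with a blue cap, 56 mm across, 85 mm high; origin at its underside
- wood_rib: bystander: flat wooden shaping rib, 50 x 100 x 10 mm; origin at its underside
Mind the look-alikes: they are no part of the job. What is shaped like the lamp but black or turquoise is not meant.

How it is judged (in metres and radians):
On the way, in this order (a step that is already met when the one before it is completed fails the run):
1. the bat is pressed down while its front is still before the bar (value of joint bed above 0.006 m and y of nose in the frame of holder below 0.098 m and contact force between the fingers and bat above 2 N), for 0.05 s.
2. pressed by the fingers, the front passes under the bar and lifts the leaf spring (value of joint leaf above 0.05 rad and y of nose in the frame of holder above 0.12 m and contact force between the fingers and bat above 2 N), for 0.05 s.
At the end, for the whole second after the job is handed in: The bat lies level and at rest under the bar and the lifted leaf spring, its front within 4 mm of the end stop, the lamp upright within 25 mm of its place on the plaster block (y of bat in the frame of holder between 0.0435 and 0.052 m and z of nose in the frame of holder below 0.041 m and value of joint leaf above 0.05 rad and angle between bat's own z axis and vertical below 0.06 rad and distance between lamp and lamp_place below 0.025 m and angle between lamp's own z axis and vertical below 0.15 rad and linear speed of each of bat, lamp below 0.01 m/s); the robot touches nothing.
It fails at once if the bat is lifted (z of bat in the frame of holder above 0.042 m).
It fails at once if the bat is tipped (angle between bat's own z axis and vertical above 0.15 rad).
It fails at once if the lamp is lifted, pushed out of place or tipped (distance between lamp and lamp_place above 0.03 m or angle between lamp's own z axis and vertical above 0.35 rad).
It fails at once if a bystander is moved (distance of any of dry_lamp, slip_jar, wood_rib from where it was at the start of the episode above 0.02 m).
It also fails if it takes over 38 s, if anything falls off the work surface, if the arm or the gripper's body presses on something with over 40 N, if the wrist force passes 120 N, or if a joint passes its speed limit or range.

## Working session

There is one attempt and no reset: what is moved stays moved. The work goes in short steps, Python scripts to look and compute and a tool call to move; the robot and the scene stay as the last step left them, time stands still between calls to the robot, and variables do not carry over. Pictures are saved under pics/ and viewed, at most 10 in all, crops included, and the job is handed in when it is done.

Besides the shell and the picture viewer there is one more tool, called after "Request:" as name(argument=value, ...), one argument or row to a line, values as JSON. drive_tool: Moves the arm, as the interface text tells. Its arguments: {"type":"object","properties":{"motion":{"type":"array","items":{"type":"array"}},"gripper":{"type":"number"}},"required":["motion"]}

```bash
mkdir -p pics; python3 - <<'E'
from rig import *
import cv2
for n in("top","side"):
    cv2.imwrite(f"pics/{n}0.png",capture(n)[:,:,::-1]); print(n,camera_info(n))
s=read_state();print(s["position"],s["tcp_rot"],s["force"],s["time_s"],s["opening"])
E
```

```text
top {'fovy': 54.74848541797798, 'cx': 284.9462561223786, 'cy': 209.15759392833854, 'k1': -0.03702711371173543, 'xyz': array([0.36765437, 0.00407179, 1.13948886]), 'orientation': array([[-0.00467383, -0.99058206,  0.13684053],
       [-0.99973525,  0.0077117 ,  0.02167833],
       [-0.02252944, -0.13670298, -0.99035585]])}
side {'fovy': 48.68571829256261, 'cx': 277.0072304980345, 'cy': 208.26671453594142, 'k1': -0.11285213591080918, 'xyz': array([ 0.44426703, -0.85986715,  1.18105246]), 'orientation': array([[ 0.99454397, -0.08894607,  0.05450589],
       [-0.10357602, -0.77973894,  0.61747809],
       [-0.01242189, -0.61975462, -0.78469734]])}
[0.216162   0.58572537 0.2216812 ] [[-9.38079181e-01  3.46419542e-01 -9.75233722e-04]
 [ 3.46420744e-01  9.38077796e-01 -1.64840814e-03]
 [ 3.43804308e-04 -1.88417855e-03 -9.99998166e-01]] [ 0.69946248 -0.0068868  -0.4912834 ] 0.1 1.0011183293629164
```

View pics/top0.png

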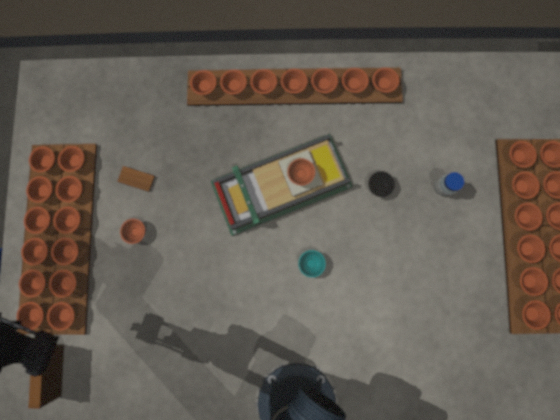

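View pics/side0.png

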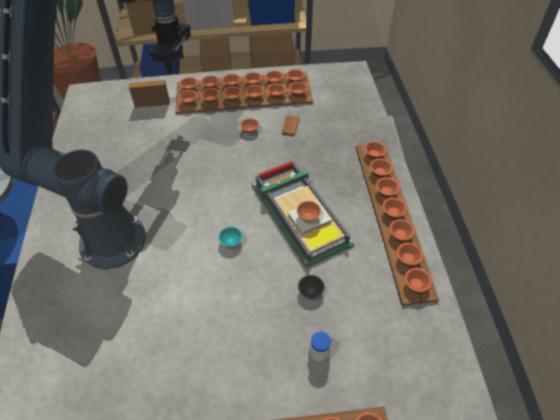

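The top view shows the holder at about (282,185), with the red stop at its left end (222,202), the bar at (247,195), the lamp at (301,172) and the yellow pad at (325,163). The side view agrees: pad (322,236), stop (277,170). Sliding goes left in the top view, roughly world +y.

```bash
cat >h.py <<'E'
from rig import *
import cv2, numpy as np
def ray(n,uv):
    c=camera_info(n); f=210/np.tan(np.radians(c["fovy"]/2))
    K=np.array([[f,0,c["cx"]],[0,f,c["cy"]],[0,0,1]])
    p=cv2.undistortPoints(np.array(uv,float).reshape(-1,1,2),K,np.array([c["k1"],0,0,0]))[:,0]
    return c["xyz"],np.c_[p,np.ones(len(p))]@c["orientation"].T
def plane(n,uv,z):
    o,d=ray(n,uv); return o+d*((z-o[2])/d[:,2])[:,None]
def blobs(im,lo,hi,roi,k=2):
    h=cv2.cvtColor(im,cv2.COLOR_RGB2HSV); m=cv2.inRange(h,np.array(lo),np.array(hi))
    x0,y0,x1,y1=roi; w=np.zeros_like(m); w[y0:y1,x0:x1]=m[y0:y1,x0:x1]
    c,_=cv2.findContours(w,cv2.RETR_EXTERNAL,cv2.CHAIN_APPROX_NONE)
    return sorted(c,key=cv2.contourArea)[::-1][:k]
COL=dict(yellow=([22,170,100],[34,255,255]),red=([174,150,60],[180,255,255]),green=([60,80,30],[88,255,255]))
ROI=dict(top=(200,125,365,245),side=(240,155,365,270))
E
python3 - <<'E'
from h import *
for n in("top","side"):
    im=capture(n)
    for col,z in(("yellow",.044),("red",.058),("green",.0)):
        for c in blobs(im,*COL[col],ROI[n]):
            r=cv2.minAreaRect(c); b=cv2.boxPoints(r)
            print(n,col,cv2.contourArea(c),np.round(r[0],1)); print(plane(n,np.vstack([b,[r[0]]]),z).round(4)[:,:2].tolist())
    x0,y0,x1,y1=ROI[n]
    cv2.imwrite(f"pics/{n}1.png",cv2.resize(im[y0:y1,x0:x1,::-1],None,fx=4.5,fy=4.5,interpolation=2))
E
```

```text
top yellow 461.0 [325.1 163.2]
[[0.6824, -0.0457], [0.6998, -0.0863], [0.6108, -0.1213], [0.5938, -0.0811], [0.6464, -0.0837]]
top green 38.0 [252.5 214. ]
[[0.5322, 0.1399], [0.539, 0.1262], [0.4918, 0.1026], [0.4851, 0.1162], [0.5119, 0.1212]]
top green 34.0 [237.4 174.2]
[[0.6472, 0.1788], [0.6512, 0.1667], [0.6086, 0.1523], [0.6046, 0.1644], [0.6278, 0.1656]]
side yellow 347.5 [322.1 235.6]
[[0.5957, -0.0807], [0.6877, -0.0419], [0.6964, -0.0868], [0.6059, -0.124], [0.646, -0.0838]]
side green 96.5 [333.1 250.6]
[[0.6161, -0.1275], [0.7392, -0.0821], [0.7415, -0.0968], [0.6191, -0.1416], [0.6781, -0.1123]]
side green 47.5 [299.4 174.6]
[[0.5907, 0.2079], [0.6428, 0.2286], [0.6459, 0.207], [0.5943, 0.1867], [0.6183, 0.2074]]
```

View pics/top1.png

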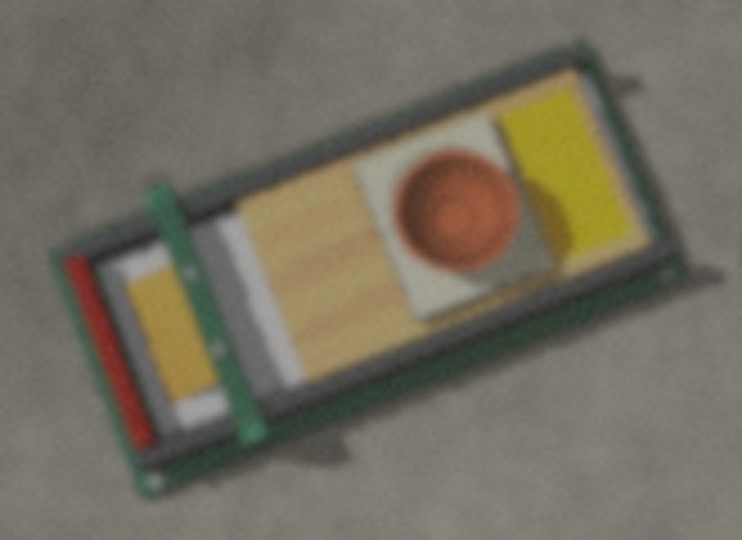

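View pics/side1.png

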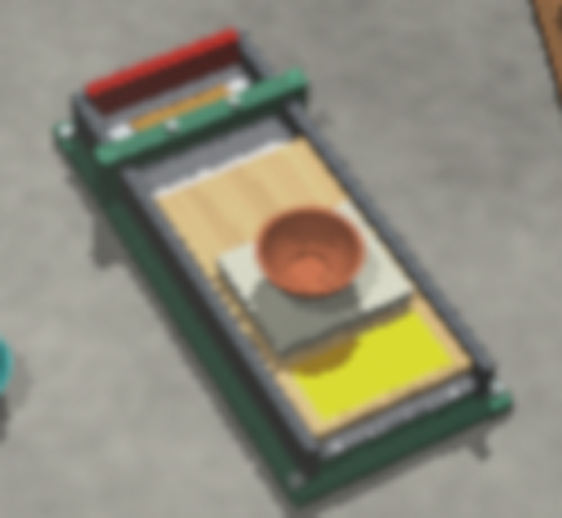

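```bash
python3 - <<'E'
from h import *
def P(n,pts,z): 
    x0,y0=ROI[n][:2]; return plane(n,(np.array(pts,float)+.5)/4.5-.5+[x0,y0],z)[:,:2]
t=lambda p,z:P("top",p,z); s=lambda p,z:P("side",p,z)
F={"stop_t":t([(88,257),(157,443)],.058),"stop_s":s([(90,97),(240,40)],.058),
"bar_t":t([(172,185),(265,435)],.06),"bar_s":s([(105,162),(305,88)],.06),
"nose_t":t([(238,203),(299,383)],.044),"nose_s":s([(157,193),(303,140)],.044),
"blockback_t":t([(492,115),(560,268)],.058),"blockback_s":s([(282,352),(410,292)],.058),
"batback_t":t([(577,70),(650,242)],.044),"batback_s":s([(318,436),(470,368)],.044)}
for k,v in F.items():
    d=v[1]-v[0]; d=d if d[0]>0 else -d
    print(k,v.mean(0).round(4),"len",np.linalg.norm(d).round(4),"ang",np.degrees(np.arctan2(d[1],d[0])).round(1))
E
```

```text
stop_t [0.5373 0.1853] len 0.1217 ang 20.9
stop_s [0.5373 0.1853] len 0.1234 ang 21.0
bar_t [0.5612 0.1275] len 0.1637 ang 20.5
bar_s [0.5603 0.1253] len 0.1597 ang 19.7
nose_t [0.574  0.0986] len 0.1184 ang 18.6
nose_s [0.5746 0.0979] len 0.1158 ang 18.8
blockback_t [ 0.6324 -0.0588] len 0.1034 ang 22.6
blockback_s [ 0.6331 -0.0572] len 0.1002 ang 23.0
batback_t [ 0.6578 -0.1137] len 0.1172 ang 21.2
batback_s [ 0.6568 -0.1148] len 0.1156 ang 21.0
```

Yaw is about 21.5°. The bat's nose is about 31 mm before the bar and has 95 mm to travel. After the turn, tool x is the sliding direction.

Request:
drive_tool(
  motion=[
    [[0,0,0],[0,0,0.14]],
    [[0,0,0],[0,0,0.14]],
    [[0,0,0],[0,0,0.14]],
    [[0,0,0],[0,0,0.14]],
    [[0,0,0],[0,0,0.14]],
  ],
  gripper=0.6,
)

```text
time_s: 0.7
position: [0.2164, 0.5861, 0.2223]
tcp_rot: [[-0.489, 0.872, -0.0], [0.872, 0.489, -0.001], [-0.0, -0.001, -1.0]]
force: [0.2, -0.1, -0.2]
opening: 0.652
grasp_force: 0.0
```

Request:
drive_tool(
  motion=[
    [[0,0,0],[0,0,0.14]],
    [[-40,8,0],[0,0,0]],
    [[-40,8,0],[0,0,0]],
    [[-40,8,0],[0,0,0]],
    [[-40,8,0],[0,0,0]],
  ],
)

```text
time_s: 1.2
position: [0.3056, 0.448, 0.2224]
tcp_rot: [[-0.369, 0.929, -0.0], [0.929, 0.369, -0.0], [-0.0, -0.0, -1.0]]
force: [1.3, -0.8, -0.1]
opening: 0.602
grasp_force: 0.0
```

Request:
drive_tool(
  motion=[
    [[-40,8,0],[0,0,0]],
    [[-40,8,0],[0,0,0]],
    [[-40,8,0],[0,0,0]],
    [[-40,8,0],[0,0,0]],
    [[-40,8,0],[0,0,0]],
  ],
)

```text
time_s: 1.7
position: [0.4166, 0.2766, 0.2226]
tcp_rot: [[-0.368, 0.93, 0.0], [0.93, 0.368, 0.0], [0.0, 0.0, -1.0]]
force: [0.2, -0.4, 0.9]
opening: 0.599
grasp_force: 0.0
```

Request:
drive_tool(
  motion=[
    [[-40,8,0],[0,0,0]],
    [[-40,8,0],[0,0,0]],
    [[-40,8,0],[0,0,0]],
    [[-40,8,0],[0,0,0]],
    [[-40,8,0],[0,0,0]],
  ],
)

```text
time_s: 2.2
position: [0.5274, 0.1053, 0.2225]
tcp_rot: [[-0.368, 0.93, -0.0], [0.93, 0.368, 0.0], [0.0, -0.0, -1.0]]
force: [0.2, 0.3, 0.4]
opening: 0.602
grasp_force: 0.0
```

Request:
drive_tool(
  motion=[
    [[-40,8,0],[0,0,0]],
    [[-40,8,0],[0,0,0]],
    [[-40,8,0],[0,0,0]],
    [[0,0,0],[0,0,0]],
    [[0,0,0],[0,0,0]],
  ],
)

```text
time_s: 2.7
position: [0.5932, 0.0033, 0.222]
tcp_rot: [[-0.366, 0.931, -0.001], [0.931, 0.366, 0.001], [0.001, -0.001, -1.0]]
force: [-1.6, -0.5, -0.2]
opening: 0.597
grasp_force: 0.0
```

```bash
cat >st.py <<'E'
from h import *
s=read_state();a=np.radians(21.5);u=np.array([-np.sin(a),np.cos(a)]);v=np.array([np.cos(a),np.sin(a)])
p=s["position"];R=s["tcp_rot"]; T=np.array([.6405,-.0737])
print(s["time_s"],p.round(4),"yaw",np.degrees(np.arctan2(R[1,1],R[0,1])).round(2),"tilt",R[:2,2].round(4),"F",s["force"].round(2),"open",s["opening"])
d=T-p[:2];print("to start mm: x",(d@u*1e3).round(1),"y",(d@v*1e3).round(1), "Fu",(s["force"][:2]@u).round(2))
E
python3 st.py
```

```text
2.7 [0.5932 0.0033 0.222 ] yaw 21.48 tilt [-0.0012  0.0006] F [-1.6  -0.49 -0.21] open 0.5969371363458249
to start mm: x -89.0 y 15.8 Fu 0.13
```

Yaw is right. Next I move above the pad and lower to about 72 mm.

Request:
drive_tool(
  motion=[
    [[-45,8,0],[0,0,0]],
    [[-44,8,0],[0,0,0]],
    [[0,0,30],[0,0,0]],
    [[0,0,30],[0,0,0]],
    [[0,0,30],[0,0,0]],
  ],
)

```text
time_s: 3.2
position: [0.6401, -0.0713, 0.1317]
tcp_rot: [[-0.369, 0.929, -0.001], [0.929, 0.369, 0.001], [0.001, -0.0, -1.0]]
force: [0.1, -0.4, 0.3]
opening: 0.601
grasp_force: 0.0
```

Request:
drive_tool(
  motion=[
    [[0,0,30],[0,0,0]],
    [[0,0,30],[0,0,0]],
    [[0,0,0],[0,0,0]],
    [[0,0,0],[0,0,0]],
  ],
)

```text
time_s: 3.6
position: [0.6403, -0.0714, 0.0726]
tcp_rot: [[-0.369, 0.929, -0.002], [0.929, 0.369, 0.001], [0.001, -0.001, -1.0]]
force: [-0.2, 0.3, 0.3]
opening: 0.6
grasp_force: 0.0
```

```bash
python3 st.py; python3 - <<'E'
from h import *
im=capture("side");x0,y0,x1,y1=ROI["side"]
cv2.imwrite("pics/side2.png",cv2.resize(im[y0:y1,x0:x1,::-1],None,fx=4.5,fy=4.5,interpolation=2))
E
```

```text
3.6 [ 0.6403 -0.0714  0.0726] yaw 21.68 tilt [-0.0016  0.0007] F [-0.17  0.33  0.33] open 0.6001360085825298
to start mm: x -2.2 y -0.6 Fu 0.37
```

View pics/side2.png

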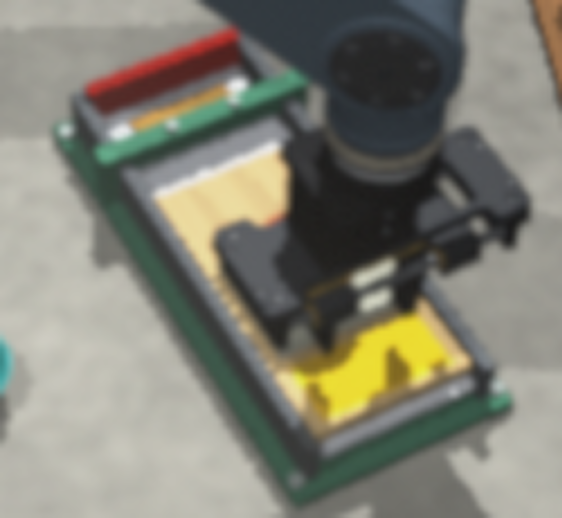

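The two fingertips, at about (322,335) and (408,303) in the crop, hang over the front part of the yellow pad, inside the rails. The lamp looks untouched. I back off 3 mm and lower.

Request:
drive_tool(
  motion=[
    [[-3,0,10],[0,0,0]],
    [[0,0,10],[0,0,0]],
    [[0,0,5],[0,0,0]],
    [[0,0,3],[0,0,0]],
    [[0,0,0],[0,0,0]],
  ],
)

```text
time_s: 4.15
position: [0.6415, -0.0756, 0.0444]
tcp_rot: [[-0.368, 0.93, -0.001], [0.93, 0.368, 0.0], [0.001, -0.001, -1.0]]
force: [-1.9, 0.1, 4.4]
opening: 0.599
grasp_force: 1.9
```

Request:
drive_tool(
  motion=[
    [[0,0,2],[0,0,0]],
    [[0,0,2],[0,0,0]],
    [[0,0,2],[0,0,0]],
    [[0,0,0],[0,0,0]],
    [[0,0,0],[0,0,0]],
  ],
)

```text
time_s: 4.65
position: [0.6416, -0.0755, 0.0394]
tcp_rot: [[-0.368, 0.93, -0.001], [0.93, 0.368, -0.0], [0.0, -0.001, -1.0]]
force: [-3.3, -0.8, 7.4]
opening: 0.595
grasp_force: 3.4
```

Request:
drive_tool(
  motion=[
    [[0,0,2],[0,0,0]],
    [[0,0,2],[0,0,0]],
    [[0,0,1.5],[0,0,0]],
    [[0,0,0],[0,0,0]],
    [[0,0,0],[0,0,0]],
  ],
)

```text
time_s: 5.15
position: [0.6417, -0.0755, 0.0344]
tcp_rot: [[-0.368, 0.93, -0.001], [0.93, 0.368, -0.0], [0.0, -0.001, -1.0]]
force: [-4.2, 0.4, 9.0]
opening: 0.601
grasp_force: 4.9
```

Request:
drive_tool(
  motion=[
    [[4,0,0],[0,0,0]],
    [[4,0,0],[0,0,0]],
    [[4,0,0],[0,0,0]],
    [[4,0,0],[0,0,0]],
    [[4,0,0],[0,0,0]],
  ],
)

```text
time_s: 5.65
position: [0.6398, -0.0607, 0.0361]
tcp_rot: [[-0.369, 0.929, 0.012], [0.929, 0.37, -0.007], [-0.011, 0.008, -1.0]]
force: [2.7, -6.9, 8.2]
opening: 0.596
grasp_force: 6.0
```

```bash
python3 st.py
```

```text
5.65 [ 0.6398 -0.0607  0.0361] yaw 21.69 tilt [ 0.0115 -0.0068] F [ 2.7  -6.93  8.25] open 0.5959014737044087
to start mm: x -12.4 y -4.1 Fu -7.43
```

Request:
drive_tool(
  motion=[
    [[0,0,1.5],[0,0,0]],
    [[0,0,0],[0,0,0]],
  ],
)

```text
time_s: 5.85
position: [0.6395, -0.06, 0.0345]
tcp_rot: [[-0.369, 0.929, 0.011], [0.929, 0.369, -0.006], [-0.009, 0.008, -1.0]]
force: [1.8, -5.0, 9.0]
opening: 0.602
grasp_force: 5.7
```

```bash
python3 st.py; python3 - <<'E'
from h import *
a=[]
for n in("top","side"):
    im=capture(n);x0,y0,x1,y1=ROI[n]
    a.append(cv2.resize(im[y0:y1,x0:x1,::-1],(480,400),interpolation=2) if n=="side" else cv2.resize(im[y0:y1,x0:x1,::-1],(320,233)))
c=np.zeros((400,800,3),np.uint8);c[:233,:320]=a[0];c[:,320:]=a[1];cv2.imwrite("pics/c3.png",c)
E
```

```text
5.85 [ 0.6395 -0.06    0.0345] yaw 21.67 tilt [ 0.0108 -0.0056] F [ 1.76 -5.03  9.05] open 0.6024420700456572
to start mm: x -13.1 y -4.1 Fu -5.32
```

View pics/c3.png

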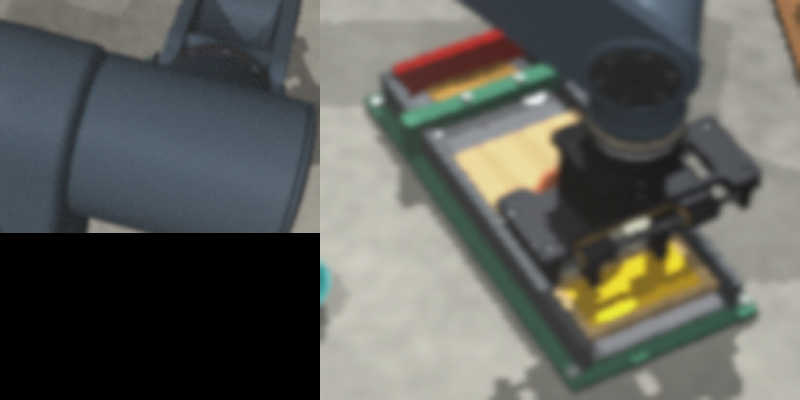

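The arm hides the bat in the top view. In the side view the fingertips are pressed on the pad near (590,275) and (665,248), the bat has begun to slide, and the lamp is still behind the gripper. I continue with a small sideways correction.

Request:
drive_tool(
  motion=[
    [[4,-1,0],[0,0,0]],
    [[4,-1,0],[0,0,0]],
    [[4,-1,0],[0,0,0]],
    [[4,0,0],[0,0,0]],
    [[0,0,0],[0,0,0]],
  ],
)

```text
time_s: 6.45
position: [0.6315, -0.0461, 0.0348]
tcp_rot: [[-0.369, 0.929, 0.012], [0.929, 0.369, -0.006], [-0.01, 0.009, -1.0]]
force: [2.8, -5.1, 10.3]
opening: 0.599
grasp_force: 6.3
```

```bash
python3 st.py
```

```text
6.45 [ 0.6315 -0.0461  0.0348] yaw 21.66 tilt [ 0.0125 -0.0057] F [ 2.8 -5.1 10.3] open 0.5987018516790364
to start mm: x -29.0 y -1.7 Fu -5.78
```

Request:
drive_tool(
  motion=[
    [[4,0,0.5],[0,0,0]],
    [[4,0,0],[0,0,0]],
    [[4,0,0],[0,0,0]],
    [[4,0,0],[0,0,0]],
    [[0,0,0],[0,0,0]],
  ],
)

```text
time_s: 6.95
position: [0.6256, -0.0312, 0.0343]
tcp_rot: [[-0.369, 0.929, 0.012], [0.929, 0.369, -0.006], [-0.01, 0.009, -1.0]]
force: [3.0, -5.2, 10.3]
opening: 0.596
grasp_force: 6.3
```

Request:
drive_tool(
  motion=[
    [[4,0,0],[0,0,0]],
    [[4,0,0],[0,0,0]],
    [[4,0,0],[0,0,0]],
    [[4,0,0],[0,0,0]],
    [[0,0,0],[0,0,0]],
  ],
)

```text
time_s: 7.45
position: [0.6197, -0.0162, 0.0342]
tcp_rot: [[-0.369, 0.929, 0.012], [0.929, 0.369, -0.005], [-0.009, 0.009, -1.0]]
force: [2.4, -4.5, 9.2]
opening: 0.599
grasp_force: 6.4
```

```bash
python3 st.py
```

```text
7.45 [ 0.6197 -0.0162  0.0342] yaw 21.68 tilt [ 0.0122 -0.0052] F [ 2.39 -4.55  9.25] open 0.5988602993741248
to start mm: x -61.1 y -1.7 Fu -5.1
```

Request:
drive_tool(
  motion=[
    [[4,0,0],[0,0,0]],
    [[4,0,0],[0,0,0]],
    [[4,0,0],[0,0,0]],
    [[4,0,0],[0,0,0]],
    [[0,0,0],[0,0,0]],
  ],
)

```text
time_s: 7.95
position: [0.6138, -0.0012, 0.0341]
tcp_rot: [[-0.369, 0.929, 0.012], [0.929, 0.369, -0.005], [-0.009, 0.009, -1.0]]
force: [2.8, -5.6, 9.8]
opening: 0.599
grasp_force: 6.4
```

Request:
drive_tool(
  motion=[
    [[4,0,0],[0,0,0]],
    [[4,0,0],[0,0,0]],
    [[4,0,0],[0,0,0]],
    [[0,0,0],[0,0,0]],
  ],
)

```text
time_s: 8.35
position: [0.6099, 0.0092, 0.0338]
tcp_rot: [[-0.37, 0.929, 0.013], [0.929, 0.37, -0.006], [-0.01, 0.01, -1.0]]
force: [4.2, -6.9, 7.7]
opening: 0.602
grasp_force: 6.5
```

```bash
python3 st.py; python3 - <<'E'
from h import *
im=capture("side");x0,y0,x1,y1=ROI["side"]
cv2.imwrite("pics/side4.png",cv2.resize(im[y0:y1,x0:x1,::-1],None,fx=4.5,fy=4.5,interpolation=2))
E
```

```text
8.35 [0.6099 0.0092 0.0338] yaw 21.71 tilt [ 0.0131 -0.0059] F [ 4.15 -6.94  7.67] open 0.6015333430933599
to start mm: x -88.4 y -1.9 Fu -7.97
```

View pics/side4.png

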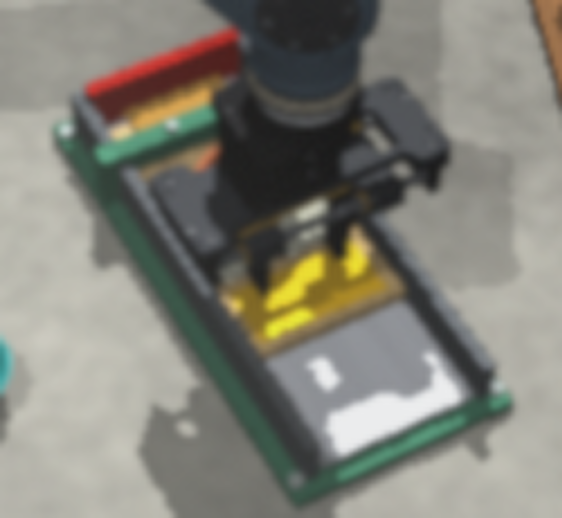

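The bat's front is now past the bar (wood shows at about (175,105)), its back edge runs (264,352) to (405,290), and the fingers are behind the block. About 15–18 mm remain.

Request:
drive_tool(
  motion=[
    [[4,0,0],[0,0,0]],
    [[4,0,0],[0,0,0]],
    [[3,0,0],[0,0,0]],
    [[0,0,0],[0,0,0]],
  ],
)

```text
time_s: 8.8
position: [0.6058, 0.0195, 0.0337]
tcp_rot: [[-0.37, 0.929, 0.013], [0.929, 0.37, -0.006], [-0.01, 0.01, -1.0]]
force: [3.8, -8.2, 6.6]
opening: 0.602
grasp_force: 6.6
```

Request:
drive_tool(
  motion=[
    [[2,0,0],[0,0,0]],
    [[2,0,0],[0,0,0]],
    [[0,0,0],[0,0,0]],
  ],
)

```text
time_s: 9.1
position: [0.6045, 0.0229, 0.0337]
tcp_rot: [[-0.37, 0.929, 0.013], [0.929, 0.37, -0.006], [-0.01, 0.01, -1.0]]
force: [3.7, -8.3, 7.7]
opening: 0.599
grasp_force: 6.8
```

```bash
python3 st.py; python3 - <<'E'
from h import *
im=capture("side"); 
for p in [(264,352),(405,290)]: pass
x0,y0=ROI["side"][:2]
def P(pts,z): return plane("side",(np.array(pts,float)+.5)/4.5-.5+[x0,y0],z)[:,:2]
v=P([(264,352),(405,290)],.034).mean(0); u=np.array([-.3665,.9304])
print("earlier back edge, travel left", -112.5+47.5-(160+1e3*(v-[.5373,.1853])@u))
c=blobs(im,*COL["yellow"],ROI["side"]); print([ (cv2.contourArea(k)) for k in c])
E
```

```text
9.1 [0.6045 0.0229 0.0337] yaw 21.7 tilt [ 0.0132 -0.0059] F [ 3.74 -8.34  7.74] open 0.5991960202906145
to start mm: x -103.0 y -2.0 Fu -9.13
earlier back edge, travel left 16.86113987376106
[278.0]
```

Request:
drive_tool(
  motion=[
    [[2,0,0],[0,0,0]],
    [[0,0,0],[0,0,0]],
  ],
)

```text
time_s: 9.35
position: [0.6037, 0.0249, 0.0336]
tcp_rot: [[-0.369, 0.929, 0.013], [0.929, 0.37, -0.006], [-0.01, 0.01, -1.0]]
force: [3.2, -8.6, 7.5]
opening: 0.603
grasp_force: 6.7
```

Request:
drive_tool(
  motion=[
    [[2,0,0],[0,0,0]],
    [[0,0,0],[0,0,0]],
  ],
)

```text
time_s: 9.55
position: [0.6031, 0.0264, 0.0336]
tcp_rot: [[-0.37, 0.929, 0.013], [0.929, 0.37, -0.006], [-0.011, 0.01, -1.0]]
force: [3.7, -10.0, 7.3]
opening: 0.602
grasp_force: 7.7
```

Request:
drive_tool(
  motion=[
    [[1,0,0],[0,0,0]],
    [[0,0,0],[0,0,0]],
  ],
)

```text
time_s: 9.75
position: [0.6032, 0.0264, 0.0337]
tcp_rot: [[-0.37, 0.929, 0.014], [0.929, 0.37, -0.007], [-0.012, 0.01, -1.0]]
force: [4.5, -11.4, 6.7]
opening: 0.602
grasp_force: 8.5
```

Request:
drive_tool(
  motion=[
    [[2,0,0],[0,0,0]],
    [[0,0,0],[0,0,0]],
  ],
)

```text
time_s: 9.95
position: [0.6032, 0.0265, 0.0337]
tcp_rot: [[-0.371, 0.929, 0.015], [0.929, 0.371, -0.01], [-0.015, 0.011, -1.0]]
force: [4.4, -17.3, 4.5]
opening: 0.603
grasp_force: 10.8
```

Home: the tip has stopped and the push force climbed to 17 N. I ease the push, then lift.

Request:
drive_tool(
  motion=[
    [[-2,0,0],[0,0,0]],
    [[-2,0,0],[0,0,0]],
    [[0,0,0],[0,0,0]],
  ],
)

```text
time_s: 10.25
position: [0.6032, 0.0263, 0.0336]
tcp_rot: [[-0.369, 0.929, 0.013], [0.929, 0.369, -0.004], [-0.009, 0.01, -1.0]]
force: [2.8, -6.7, 7.5]
opening: 0.595
grasp_force: 5.8
```

Request:
drive_tool(
  motion=[
    [[-1.5,0,0],[0,0,0]],
    [[0,0,-1],[0,0,0]],
    [[0,0,0],[0,0,0]],
  ],
)

```text
time_s: 10.55
position: [0.6031, 0.0263, 0.034]
tcp_rot: [[-0.368, 0.93, 0.012], [0.93, 0.368, -0.003], [-0.007, 0.01, -1.0]]
force: [5.4, -3.9, 5.9]
opening: 0.599
grasp_force: 4.0
```

```bash
python3 st.py
```

```text
10.55 [0.6031 0.0263 0.034 ] yaw 21.61 tilt [ 0.0115 -0.0027] F [ 5.38 -3.87  5.92] open 0.5990624059556484
to start mm: x -106.7 y -1.8 Fu -5.57
```

Request:
drive_tool(
  motion=[
    [[-1,0,-1],[0,0,0]],
    [[0,0,-1],[0,0,0]],
    [[0,0,-1],[0,0,0]],
    [[0,0,0],[0,0,0]],
  ],
)

```text
time_s: 10.95
position: [0.6022, 0.0259, 0.0361]
tcp_rot: [[-0.368, 0.93, 0.009], [0.93, 0.368, -0.002], [-0.005, 0.007, -1.0]]
force: [4.6, -2.1, 4.4]
opening: 0.599
grasp_force: 3.7
```

Request:
drive_tool(
  motion=[
    [[-1,0,-1],[0,0,0]],
    [[-1,0,-1],[0,0,0]],
    [[0,0,-1],[0,0,0]],
    [[0,0,0],[0,0,0]],
  ],
)

```text
time_s: 11.35
position: [0.5994, 0.0248, 0.0381]
tcp_rot: [[-0.368, 0.93, 0.001], [0.93, 0.368, -0.001], [-0.001, 0.001, -1.0]]
force: [4.3, -2.0, 0.7]
opening: 0.603
grasp_force: 2.3
```

```bash
python3 st.py
```

```text
11.35 [0.5994 0.0248 0.0381] yaw 21.61 tilt [ 0.001  -0.0005] F [ 4.25 -2.02  0.7 ] open 0.6031272346022012
to start mm: x -106.7 y 2.2 Fu -3.43
```

Request:
drive_tool(
  motion=[
    [[-1,0,-0.5],[0,0,0]],
    [[-1,0,-0.5],[0,0,0]],
    [[0,0,-1],[0,0,0]],
    [[0,0,0],[0,0,0]],
  ],
)

```text
time_s: 11.75
position: [0.598, 0.0238, 0.0395]
tcp_rot: [[-0.368, 0.93, -0.004], [0.93, 0.368, 0.001], [0.002, -0.003, -1.0]]
force: [-0.3, -0.9, 0.1]
opening: 0.598
grasp_force: 0.0
```

Request:
drive_tool(
  motion=[
    [[-1,0,-2],[0,0,0]],
    [[-2,0,-4],[0,0,0]],
    [[-2,0,-8],[0,0,0]],
    [[0,0,-15],[0,0,0]],
    [[0,0,-20],[0,0,0]],
  ],
)

```text
time_s: 12.25
position: [0.6011, 0.0186, 0.0899]
tcp_rot: [[-0.368, 0.93, -0.001], [0.93, 0.368, 0.0], [0.001, -0.001, -1.0]]
force: [-0.7, 0.0, -0.0]
opening: 0.6
grasp_force: 0.0
```

Request:
drive_tool(
  motion=[
    [[0,0,-30],[0,0,0]],
    [[0,0,-40],[0,0,0]],
    [[-40,0,-30],[0,0,0]],
    [[-40,0,0],[0,0,0]],
    [[-40,0,0],[0,0,0]],
  ],
)

```text
time_s: 12.75
position: [0.6471, -0.0941, 0.1928]
tcp_rot: [[-0.369, 0.929, 0.005], [0.929, 0.369, -0.002], [-0.003, 0.004, -1.0]]
force: [0.2, 0.1, -0.9]
opening: 0.598
grasp_force: 0.0
```

Request:
drive_tool(
  motion=[
    [[-40,0,-10],[0,0,0]],
    [[-40,0,0],[0,0,0]],
    [[-40,0,0],[0,0,0]],
    [[0,0,0],[0,0,0]],
    [[0,0,0],[0,0,0]],
  ],
)

```text
time_s: 13.25
position: [0.6896, -0.2054, 0.1999]
tcp_rot: [[-0.366, 0.93, 0.0], [0.93, 0.366, 0.0], [0.0, 0.0, -1.0]]
force: [-0.5, 0.9, 0.3]
opening: 0.595
grasp_force: 0.0
```

```bash
python3 st.py; python3 - <<'E'
from h import *
a=[]
for n in("top","side"):
    im=capture(n);x0,y0,x1,y1=ROI[n]
    a.append(cv2.resize(im[y0:y1,x0:x1,::-1],(400,int(400*(y1-y0)/(x1-x0))),interpolation=2))
c=np.zeros((400,800,3),np.uint8);c[:a[0].shape[0],:400]=a[0];c[:a[1].shape[0],400:]=a[1];cv2.imwrite("pics/c5.png",c)
E
```

```text
13.25 [ 0.6896 -0.2054  0.1999] yaw 21.49 tilt [0.0003 0.0004] F [-0.46  0.91  0.29] open 0.5949464343467168
to start mm: x 140.5 y 2.6 Fu 1.02
```

View pics/c5.png

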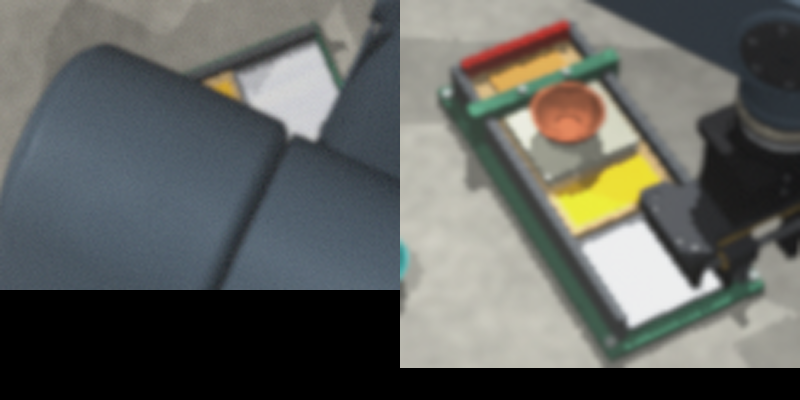

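The arm is clear. The lamp stands upright on its block at (568,112), the wood reaches up to the red stop, and the bat's back edge runs about (578,236) to (665,197). I check that edge numerically.

```bash
python3 - <<'E'
from h import *
im=capture("side"); x0,y0=ROI["side"][:2]; u=np.array([-.3665,.9304])
f=lambda pts,z: (160+1e3*(plane("side",(np.array(pts,float)-[400,0]+.5)/3.2-.5+[x0,y0],z)[:,:2]-[.5373,.1853])@u).round(1)
print("back edge y (want -65)",f([(578,236),(665,197)],.038))
print("block back top (want -2.5)",f([(553,181),(640,147)],.052))
print("yellow", [160+1e3*(plane("side",[cv2.minAreaRect(c)[0]],.038)[0,:2]-[.5373,.1853])@u for c in blobs(im,*COL["yellow"],ROI["side"],1)])
x1,y1=ROI["side"][2:]
cv2.imwrite("pics/s6.png",cv2.resize(im[155:225,240:320,::-1],None,fx=8,fy=8,interpolation=2))
E
```

```text
back edge y (want -65) [-65.7 -64.5]
block back top (want -2.5) [-5.9 -8.7]
yellow [np.float64(-30.56392841020383)]
```

View pics/s6.png

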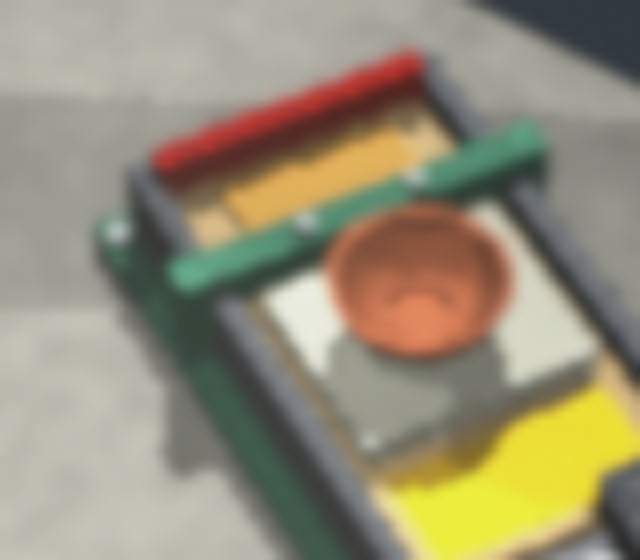

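The close-up shows the bat's wood running under the bar and leaf to the red stop, with the lamp upright in the middle of the block. The back edge measures −65 mm, as wanted.

```bash
python3 -c "
from rig import *
print(hand_in())"
```

```text
the job is handed in; nothing more can be done
None
```

The bat is pushed home against the red stop under the bar and leaf spring, the lamp still stands in its place and the arm is clear; the job was handed in at about 13 s, but the hand-in returned no verdict.

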